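# Hold the pan grate level over the table cooker

## Task

Pick up the black cast-iron pan grate from the counter by the spine at its balance point, so that it hangs level, and hold it level over the little table cooker, about 8 cm above the cooker's top: ring centred over the burner, crossbar over the far end, every foot above its rubber pad. Keep it from tipping on the way, do not let it touch the cooker, leave the baking things around it alone, and finish while still holding it there.

Things in the scene. Friction and masses are not known exactly. Their poses are not given: they have to be found in the camera images.
- grate: Black cast-iron pan grate, 0.6 to 0.85 kg, on five feet on the counter: a ring (outside 86, inside 66 mm), three short prongs (-x, +y, -y, to 78 mm from the centre), and a long spine along +x to a crossbar 134 mm long (along y). Feet 12 mm round at (-72, 0), (0, +-72), (185, +-60) mm; bars 30 to 42 mm above their undersides. Origin: ring's centre, level with the feet's undersides; z up.
- ring_centre (a point): The grate's origin: the ring's centre at the level of the feet's undersides.
- tail (a point): Point of the grate below the middle of its crossbar, at the level of the feet's undersides, 185 mm along +x from ring_centre.
- balance (a point): The grate's balance point (centre of mass in plan), inside the spine: 66 mm along the grate's +x from ring_centre (23 mm outside the ring, not the spine's middle), 35 mm above the feet's undersides. The spine here is a bar 12 mm wide (along y), from 28 to 42 mm above the feet's undersides, with free space on both sides.
- cooker: Table cooker, fixed pale grey box 315 x 200 mm, top 40 mm above the counter. Its burner (60 mm round, black cap) rises 19 mm above the top, 100 mm from the short side that has a black knob. Five round black pads on the top mark where the grate's feet belong: (-72, 0), (0, +-72), (185, +-60) mm. Origin: below the burner's axis, on the counter; x runs from the knob side to the far end.
- burner (a point): Point of the cooker on the burner's axis, at the height of the cooker's top (40 mm above its origin).
- tail_mark (a point): Point on the cooker's top midway between the two far pads, 185 mm along the cooker's +x from the burner; the middle of the grate's crossbar belongs above it.
- tin: Bystander: six-cup square baking tin, 260 x 172 x 36 mm, beyond the work. Origin: centre of its underside.
- eggs: Bystander: open egg carton with a dozen eggs, 112 x 296 x 68 mm, outside the work at the right, long side along x (world). Origin: centre of its underside.
- jar: Bystander: clear jar with a lid, 90 mm across, 130 mm tall, outside the work at the left. Origin: centre of its underside.
- spatula: Bystander: spatula lying on the counter between the grate and the cooker, along x. Origin near its middle, on the counter.

How it is judged:
By the outcome, as a careful person would: the job done as asked, in the order asked, and still so for the second after the job is handed in, while the arm keeps its last pose, push and grip.
It also fails if it takes over 51 s, if anything falls off the work surface, if the arm or the gripper's body presses on something with over 40 N, if the wrist force passes 120 N, or if a joint passes its speed limit or range.

## Robot

A 7-joint arm with a two-finger parallel gripper is mounted at the origin on the work surface. World frame = base frame: x ahead of the robot, y to its left, z up, the work surface at z = 0. Lengths are in m, angles in rad, forces in N, time in s.
With the tool pointing down it reaches from about 0.4 to 0.85 m from the base axis. Payload 10.4 kg.
Tool frame: the origin (TCP) lies midway between the tips of the shut fingers; the grasp point (between the pads) lies 19 mm behind it; z points along the fingers, x is the direction in which the jaws open and shut, and the axes are right-handed (so a half turn about z gives the same grasp; the last joint's range is limited). The gripper opens to 87 mm and grips with 3 to 60 N. Pads are 19 mm wide; open, the fingers measure 117 mm over their backs; the gripper's body (75 mm by 190 mm) begins 51 mm behind the grasp point.
Start: joints at [1.19, 0.332, -0.065, 1.46, 0.022, 1.35, -0.088], TCP at [0.219, -0.585, 0.223] pointing down, gripper open.
Joint ranges: [-2.6, 2.6], [-0.5, 2.12], [-1.47, 1.34], [0.16, 2.42], [-1.27, 4.41], [0.06, 2.06], [-2.6, 2.6]. Speed limits (rad/s): [2.22, 2.22, 2.79, 2.79, 3.14, 3.14, 3.14].

## Interface

Orientations are given as a unit quaternion [w, x, y, z].
In Python, from workcell import ctrl gives the robot as it stands. The module is installed in compiled form; this text tells all that it offers.
- The arm moves only by the tool move_arm, never from a script. Its argument "motion" is a list of rows, each an object with "delta_pos": the shift along the tool's x, y, z in mm, a list of three; "angular": the turn, a rotation vector about the tool's x, y, z in rad, a list of three; "gripper": the finger opening in mm, from 0 to 87. A call has 1 to 8 rows; each row shifts and turns the pose as measured when the row begins, along the tool's axes as they then stand; what a row does not reach is not made up. A row lasts 1/8 s, in which the tool goes at most 62.5 mm and 10.7 degrees, less where a joint would pass 70% of its speed; a pose out of reach is approached as far as the arm can. A call is refused whole if a number of a shift passes 62.5 or a number of a turn 0.188, either way. A call with a gripper value outside its range is refused whole. The fingers move at their own pace and stop on an object; "force" is the grip in N (left out, the last holds). Time passes only in rows, so rows that do not move let the fingers close. It gives the time, the measured TCP pose, the force and the opening at its end, in the units of the state.
- ctrl.state(): the state, without advancing time (a new reading comes with each control period).
- ctrl.snapshot(name): name is "scene" or "top" or "wrist"; returns a dict with "pixels" (480x640x3 uint8, red, green, blue), "z_map" (480x640 float32, m along the optical axis (not along the pixel's ray), 0 where there is no reading), "K" (3x3 intrinsics, pixels), "xyz" and "orientation" of the camera in the world. Camera axes: x right, y down, z forward; pixel columns grow to the right and rows downward; lengths in m; the calibration is good to about 2 mm. A picture is of the moment at which its call begins.
- ctrl.job_done(): hands the job in, once; it reports no verdict.
The state is a dict: "time": time; "qpos": joint angles; "joint_velocities": joint speeds; "joint_torque": joint torques, N m; "ee_pos": TCP position; "tcp_rot": TCP orientation; "force": force on the tool from outside, world axes, zero at the start; "ft_torque": the same for the moment, N m; "width": opening from 0.0 (shut) to 1.0 (fully open).
Only numpy, scipy, OpenCV 4.12 (cv2) and the standard library are available. Lean on these libraries where they do the work, as an engineer would, in place of code of your own. Each camera call takes 0.05 s, during which the arm holds its last target. There are 200 camera calls.

## Working session

There is one attempt and no reset: what is moved stays moved. The work goes in short steps, Python scripts to look and compute and a tool call to move; the robot and the scene stay as the last step left them, time stands still between calls to the robot, and variables do not carry over. Pictures are saved under pics/ and viewed, about 8 in all and at most 12, crops included, and the job is handed in when it is done.

Besides the shell and the picture viewer there is one more tool, called in YAML: its name, and indented under it one key for each argument. move_arm: Moves the arm, as the interface text tells. Its arguments: {"type":"object","properties":{"motion":{"type":"array","items":{"type":"object","properties":{"delta_pos":{"type":"array","items":{"type":"number"}},"angular":{"type":"array","items":{"type":"number"}},"gripper":{"type":"number"}}}},"force":{"type":"number"}},"required":["motion"]}

```bash
mkdir -p pics; cat > h.py <<'E'
import numpy as np,cv2
from scipy.spatial.transform import Rotation as R
from workcell import ctrl
def rot(q): return R.from_quat([q[1],q[2],q[3],q[0]])
def snap(n,save=None):
    s=ctrl.snapshot(n)
    if save: cv2.imwrite('pics/'+save+'.png',cv2.cvtColor(s['pixels'],cv2.COLOR_RGB2BGR))
    return s
def cloud(s):
    z=s['z_map'];v,u=np.indices(z.shape);K=s['K']
    p=np.stack([(u-K[0,2])/K[0,0]*z,(v-K[1,2])/K[1,1]*z,z],-1)
    return p@rot(s['orientation']).as_matrix().T+np.array(s['xyz'])
def ray(s,u,v,h):
    K=np.array(s['K']);d=rot(s['orientation']).apply([(u-K[0,2])/K[0,0],(v-K[1,2])/K[1,1],1]);c=np.array(s['xyz'])
    return c+d*(h-c[2])/d[2]
E
python3 - <<'E'
from h import *
import pickle
for n in('top','scene'):
    s=snap(n,n+'1');pickle.dump(s,open(n+'.pkl','wb'));print(n,s['xyz'],s['orientation'],s['K'][0],s['K'][1])
st=ctrl.state();print(st)
E
```

```text
top [0.37745663 0.0125248  1.76365206] [-0.046841    0.71270542 -0.6977815   0.05438645] [530.26847792   0.         321.53099128] [  0.         530.26847792 248.12137815]
scene [1.64969675 0.96575463 1.15476958] [-0.17143796  0.36441683  0.82013311 -0.40643705] [584.70965603   0.         326.38406054] [  0.         584.70965603 243.02236032]
{'time': 0.1, 'qpos': array([ 1.19043658,  0.33281405, -0.06473135,  1.46083506,  0.02158605,
        1.34989209, -0.08854439]), 'joint_velocities': array([-0.00102825, -0.00243946,  0.00060645, -0.00400911, -0.0008461 ,
       -0.00151403,  0.00150125]), 'joint_torque': array([ 1.66413989e-03, -6.24545217e+01,  2.50345271e-02, -3.90720999e+01,
       -6.13000430e-02,  3.64769495e-02,  4.74815408e-05]), 'ee_pos': array([ 0.21876237, -0.58510536,  0.22184085]), 'tcp_rot': array([-3.44212179e-04,  8.21637706e-01, -5.70009725e-01, -5.23926772e-04]), 'force': array([-0.27351234, -0.61749556,  0.02729363]), 'ft_torque': array([-0.05615273, -0.02552886, -0.00437802]), 'width': 1.0014780818578737}
```

View pics/top1.png

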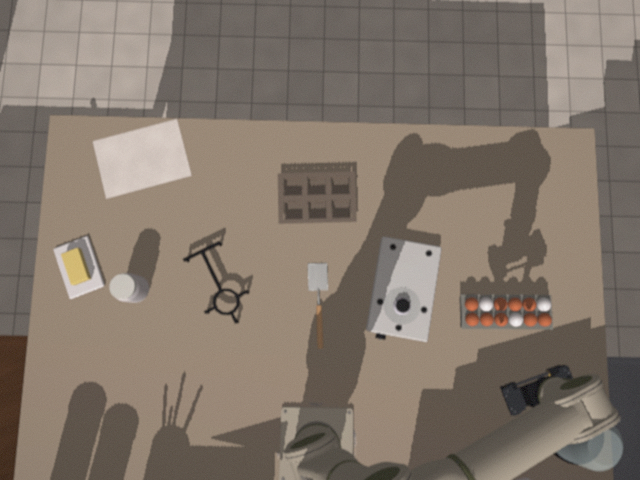

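View pics/scene1.png

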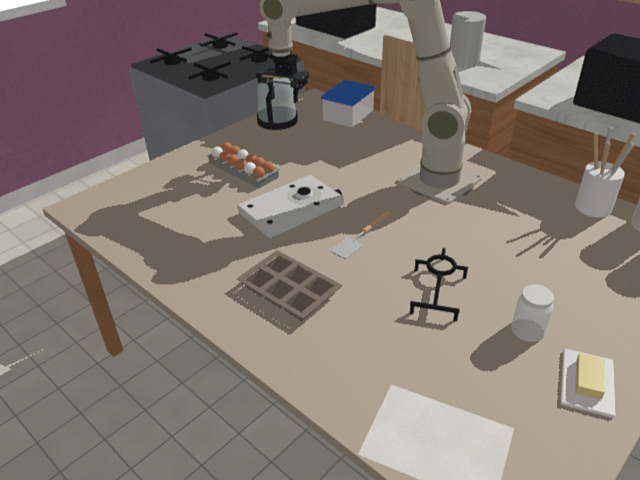

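The top view shows the grate with its ring at (226,302) and its crossbar at (203,251). The cooker's burner is at (403,305), with pads at (393,247), (429,253), (380,302), (424,309) and (398,327). The spatula lies between them at x≈319, and the eggs are at the right. In the scene view the gripper is next to a glass vessel at (277,100).

```bash
cat > m.py <<'E'
from h import *
import pickle
s=pickle.load(open('top.pkl','rb'));P=cloud(s);g=s['pixels'].max(-1)
# grate hole
w=np.zeros_like(g);w[235:330,175:255]=(g[235:330,175:255]<55)*255
print('mask',(w>0).sum(), 'height pct',np.percentile(P[w>0][:,2],[10,50,90]))
cs,h=cv2.findContours(w,cv2.RETR_CCOMP,cv2.CHAIN_APPROX_NONE)
for c,hh in zip(cs,h[0]):
    a=cv2.contourArea(c)
    if a>60: m=cv2.moments(c);u,v=m['m10']/m['m00'],m['m01']/m['m00'];print('contour',a,hh[3],(u,v),ray(s,u,v,.04))
v,u=np.nonzero(w);X=np.array([ray(s,a,b,.04) for a,b in zip(u,v)])[:,:2]
np.save('grX.npy',X)
# cooker pads
def fit(A,B):
    a,b=A-A.mean(0),B-B.mean(0);th=np.arctan2((a[:,0]*b[:,1]-a[:,1]*b[:,0]).sum(),(a*b).sum())
    Rm=np.array([[np.cos(th),-np.sin(th)],[np.sin(th),np.cos(th)]]);t=B.mean(0)-Rm@A.mean(0);return th,t,B-(A@Rm.T+t)
pads=[(398,327),(380,302),(424,309),(393,247),(429,253)];mod=np.array([[-72,0],[0,72],[0,-72],[185,60],[185,-60]])/1e3
Q=[]
for a,b in pads:
    r=g[b-6:b+7,a-6:a+7].astype(float);wt=np.clip(110-r,0,None);vv,uu=np.indices(r.shape)
    uc,vc=(wt*uu).sum()/wt.sum()+a-6,(wt*vv).sum()/wt.sum()+b-6;Q.append(ray(s,uc,vc,.04)[:2]);print(uc,vc,Q[-1],P[b,a])
th,t,e=fit(mod,np.array(Q));print('cooker yaw',th,'burner',t,'res mm',e*1e3)
for n,(a,b) in dict(tin=(300,200),eggs=(500,310),spat=(318,275),spat2=(319,312),jar=(122,288)).items(): print(n,P[b,a])
print('counter',P[260,150],P[230,240])
E
python3 m.py
```

```text
mask 321 height pct [0.03520916 0.04085309 0.04610173]
contour 123.5 -1 (208.82051282051282, 270.6545209176788) [0.54412016 0.36203213 0.04      ]
398.1296958855098 327.27191413237927 [ 0.37424709 -0.2552712 ] [ 0.37510874 -0.25443357  0.04270442]
379.56717171717173 301.2146464646465 [ 0.45659672 -0.19502563] [ 0.45398958 -0.19616711  0.04226749]
423.5362578334825 309.28379588182634 [ 0.43353759 -0.33769499] [ 0.43449147 -0.33926294  0.03972431]
392.5534559920438 246.4858279462954 [ 0.63690765 -0.23698244] [ 0.63613779 -0.23934045  0.03392641]
428.3910984848485 252.8532196969697 [ 0.61834567 -0.35502521] [ 0.61757164 -0.35651939  0.04237165]
cooker yaw -0.15965354241528978 burner [ 0.44508491 -0.26652492] res mm [[ 0.24650844 -0.19257064]
 [ 0.06552808  0.4149473 ]
 [-0.10104164 -0.08573855]
 [-0.36307865 -0.2838773 ]
 [ 0.15208377  0.14723919]]
tin [0.78787605 0.07171573 0.03387662]
eggs [ 0.43572528 -0.57978705  0.05849016]
spat [ 0.54167661  0.00617454 -0.00448613]
spat2 [4.18363541e-01 4.08010670e-04 1.77108415e-02]
jar [0.47648124 0.60724688 0.12794788]
counter [0.5787688  0.56581204 0.00589142] [0.68702744 0.27168909 0.00404199]
```

```bash
cat >> m.py <<'E'
print('---')
x0,y0,k=178,233,8
im=cv2.resize(s['pixels'][y0:y0+97,x0:x0+80],None,fx=k,fy=k,interpolation=cv2.INTER_CUBIC);G=im.max(-1)
cv2.imwrite('pics/crop.png',im[...,::-1][:, :])
M=(G<70).astype(np.uint8)*255
cs,h=cv2.findContours(M,cv2.RETR_CCOMP,cv2.CHAIN_APPROX_NONE)
px=lambda c:((c[0]+.5)/k-.5+x0,(c[1]+.5)/k-.5+y0)
for c,hh in zip(cs,h[0]):
    a=cv2.contourArea(c)
    if a>1500:
        (cx,cy),ax,an=cv2.fitEllipse(c);u,v=px((cx,cy));print(a,'parent',hh[3],(u,v),np.array(ax)/k,ray(s,u,v,.042))
        if hh[3]>=0: O=ray(s,u,v,.042)[:2]
v,u=np.nonzero(M);X=np.array([ray(s,*px((a,b)),.041)[:2] for a,b in zip(u[::4],v[::4])])
d=X-O;cb=np.array(ray(s,203.5,251,.042))[:2]-O;th=np.arctan2(cb[1],cb[0])
for i in range(5):
    c,n=np.cos(th),np.sin(th);l=d@np.array([[c,-n],[n,c]])
    q=l[(l[:,0]>.055)&(l[:,0]<.165)&(abs(l[:,1])<.02)];sl,ic=np.polyfit(q[:,0],q[:,1],1);
    z=l[(l[:,0]>.17)&(l[:,0]<.2)&(abs(l[:,1])<.05)];zs=np.polyfit(z[:,1],z[:,0],1)
    print('yaw',th,'slope',sl,'ic',ic,'crossbar x',zs,'ends',l[l[:,0]>.17][:,1].min(),l[l[:,0]>.17][:,1].max(),'width',np.std(q[:,1])*3.46)
    th+=sl
print('ring',O,'bal',O+.066*np.array([np.cos(th),np.sin(th)]))
E
python3 m.py|sed -n '/---/,$p'
```

```text
---
52774.0 parent -1 (216.85766220092773, 280.54362869262695) [53.70929337 71.97203827] [0.51229841 0.33399692 0.042     ]
23710.5 parent 0 (225.84043884277344, 301.4384765625) [21.00208664 22.53955269] [0.44544634 0.3018199  0.042     ]
yaw 0.45933767356197 slope 0.03911876719233089 ic -0.001349428141931467 crossbar x [-0.02776303  0.1844813 ] ends -0.062368834634511816 0.06995204865810098 width 0.009712410758262388
yaw 0.49845644075430084 slope -0.0004175198868245577 ic -0.0013070738855500347 crossbar x [0.01033892 0.18433817] ends -0.06953975027602015 0.06268427048550371 width 0.00867793392262854
yaw 0.4980389208674763 slope -2.530564853092445e-06 ic -0.0013068004938594183 crossbar x [0.00982176 0.18433548] ends -0.06946375650597501 0.06276236675739869 width 0.008677808374267983
yaw 0.4980363903026232 slope -1.5337759213032685e-08 ic -0.0013067988375339242 crossbar x [0.00981928 0.18433548] ends -0.06946329587502183 0.06276284006122335 width 0.008677808369655924
yaw 0.49803637496486397 slope -9.296214031689831e-11 ic -0.001306798827494957 crossbar x [0.00981927 0.18433548] ends -0.06946329308313522 0.06276284292991767 width 0.008677808369655756
ring [0.44544634 0.3018199 ] bal [0.50342881 0.33334819]
```

View pics/crop.png

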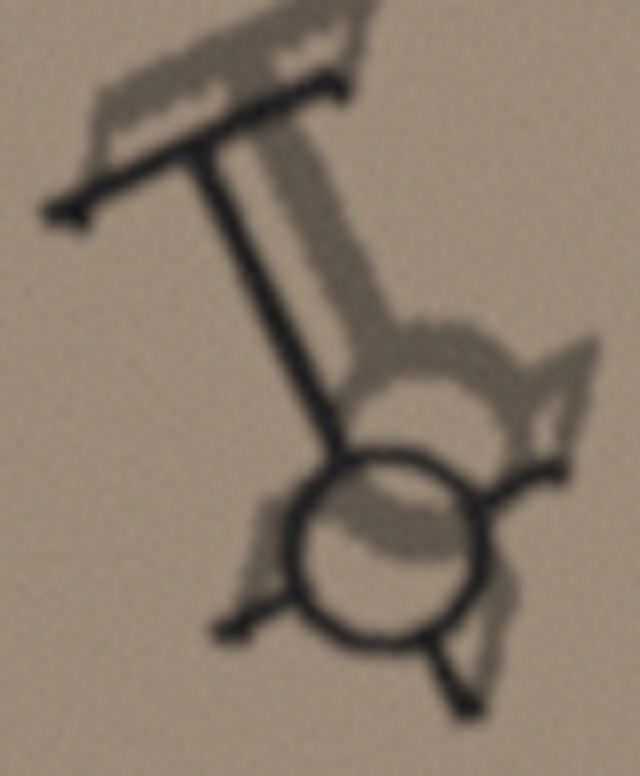

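The crop shows the grate clearly separate from its shadow. The ring hole measures about 66 mm, the crossbar about 132 mm, and the crossbar sits 184 mm along the spine, all matching the given sizes. Estimated balance point: (0.504, 0.332), grate yaw 0.495. I'll lift and head over.

move_arm:
  motion:
    - {"delta_pos": [0, 0, -40], "gripper": 87}
    - {"delta_pos": [-20, -20, -30]}
    - {"delta_pos": [-42, -42, 0]}
    - {"delta_pos": [-42, -42, 0]}
    - {"delta_pos": [-42, -42, 0]}
    - {"delta_pos": [-42, -42, 0]}
    - {"delta_pos": [-42, -42, 0]}
    - {"delta_pos": [-42, -42, 0]}

```text
schema error: expected keys delta_pos, angular, gripper
```

move_arm:
  motion:
    - {"delta_pos": [0, 0, -40], "angular": [0, 0, 0], "gripper": 87}
    - {"delta_pos": [-20, -20, -30], "angular": [0, 0, 0], "gripper": 87}
    - {"delta_pos": [-42, -42, 0], "angular": [0, 0, 0], "gripper": 87}
    - {"delta_pos": [-42, -42, 0], "angular": [0, 0, 0], "gripper": 87}
    - {"delta_pos": [-42, -42, 0], "angular": [0, 0, 0], "gripper": 87}
    - {"delta_pos": [-42, -42, 0], "angular": [0, 0, 0], "gripper": 87}
    - {"delta_pos": [-42, -42, 0], "angular": [0, 0, 0], "gripper": 87}
    - {"delta_pos": [-42, -42, 0], "angular": [0, 0, 0], "gripper": 87}
  force: 30

```text
time: 1.1
ee_pos: [0.3799, -0.2272, 0.2912]
tcp_rot: [-0.001, 0.819, -0.573, -0.003]
force: [1.5, 0.3, 0.2]
width: 0.997
```

move_arm:
  motion:
    - {"delta_pos": [-48, -36, 0], "angular": [0, 0, 0], "gripper": 87}
    - {"delta_pos": [-48, -36, 0], "angular": [0, 0, 0], "gripper": 87}
    - {"delta_pos": [-48, -36, 0], "angular": [0, 0, 0], "gripper": 87}
    - {"delta_pos": [-48, -36, 0], "angular": [0, 0, 0], "gripper": 87}
    - {"delta_pos": [-48, -36, 0], "angular": [0, 0, 0], "gripper": 87}
    - {"delta_pos": [-48, -30, 0], "angular": [0, 0, 0], "gripper": 87}
    - {"delta_pos": [-48, -30, 0], "angular": [0, 0, 0], "gripper": 87}
    - {"delta_pos": [-48, -30, 0], "angular": [0, 0, 0], "gripper": 87}

```text
time: 2.1
ee_pos: [0.5034, 0.2405, 0.2917]
tcp_rot: [-0.0, 0.818, -0.575, -0.002]
force: [0.6, -0.3, 1.5]
width: 0.996
```

```bash
cat >> h.py <<'E'
def go(xyz,yaw,grasp=True):
    """print remaining move in tool axes; yaw = wanted world angle of tool x"""
    st=ctrl.state();r=rot(st['tcp_rot']);d=r.inv().apply(np.array(xyz)-st['ee_pos'])*1e3
    W=np.array([[np.cos(yaw),np.sin(yaw),0],[np.sin(yaw),-np.cos(yaw),0],[0,0,-1]])
    w=(r.inv()*R.from_matrix(W)).as_rotvec()
    print('t',st['time'],'pos',st['ee_pos'].round(4),'d tool mm',d.round(1),'rotvec',w.round(4),'F',np.round(st['force'],1),'w',st['width'],'q',np.round(st['qpos'],2))
E
python3 -c "
from h import *
go([.504,.332,.2],-1.078)"
```

```text
t 2.1 pos [0.5034 0.2405 0.2917] d tool mm [-85.5 -31.8  92. ] rotvec [ 0.0018  0.0037 -0.1464] F [ 0.6 -0.3  1.5] w 0.996340359887159 q [ 0.24  0.27 -0.93  1.49  0.21  1.49 -1.91]
```

move_arm:
  motion:
    - {"delta_pos": [-43, -16, 30], "angular": [0, 0, 0], "gripper": 87}
    - {"delta_pos": [-43, -16, 30], "angular": [0, 0, 0], "gripper": 87}
    - {"delta_pos": [0, 0, 20], "angular": [0, 0, -0.08], "gripper": 87}
    - {"delta_pos": [0, 0, 0], "angular": [0, 0, -0.07], "gripper": 87}
    - {"delta_pos": [0, 0, 0], "angular": [0, 0, 0], "gripper": 87}

```text
time: 2.72
ee_pos: [0.5014, 0.3408, 0.2065]
tcp_rot: [0.0, 0.862, -0.507, -0.005]
force: [0.6, 0.4, 0.5]
width: 0.998
```

```bash
python3 -c "
from h import *
import pickle
go([.504,.332,.2],-1.078)
s=snap('wrist','w1');pickle.dump(s,open('w1.pkl','wb'));print(s['xyz'],s['orientation'],s['K'])"
```

```text
t 2.725 pos [0.5014 0.3408 0.2065] d tool mm [9.  2.  6.4] rotvec [0.0056 0.008  0.0142] F [0.6 0.4 0.5] w 0.9980641966775575 q [ 0.04  0.46 -0.94  1.49  0.36  1.38 -1.99]
[0.56966626 0.3775708  0.36766275] [ 0.12075793  0.85331256 -0.50144237 -0.07635934] [[379.87480236   0.         319.54739149]
 [  0.         379.87480236 240.11544791]
 [  0.           0.           1.        ]]
```

View pics/w1.png

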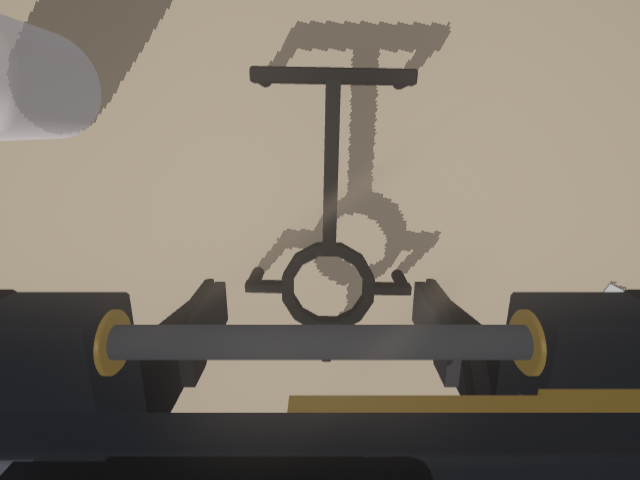

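The wrist view shows the grate straight ahead: ring at (329,285), spine running up to the crossbar at (333,75), and the jaws straddling its line. The wrist view can refine yaw and lateral offset.

```bash
cat > w.py <<'E'
from h import *
import pickle
s=pickle.load(open('w1.pkl','rb'));g=s['pixels'].max(-1);M=(g<95)
def mid(v,a,b):
    u=np.nonzero(M[v,a:b])[0]+a;return u.mean()
sp=np.array([ray(s,mid(v,310,352),v,.042)[:2] for v in range(95,232,4)])
pf=np.polyfit(sp[:,0],sp[:,1],1);th=np.arctan(pf[0]);print('spine yaw',th,'resid mm',1e3*np.std(sp[:,1]-np.polyval(pf,sp[:,0])))
W=np.zeros_like(g);W[240:324,280:378]=M[240:324,280:378]*255
cs,h=cv2.findContours(W,cv2.RETR_CCOMP,cv2.CHAIN_APPROX_NONE)
for c,hh in zip(cs,h[0]):
    if hh[3]>=0 and cv2.contourArea(c)>500:
        p=np.array([ray(s,*q[0],.042)[:2] for q in c]).astype(np.float32);print('hole',cv2.minEnclosingCircle(p),cv2.fitEllipse(p));O=np.array(cv2.fitEllipse(p)[0])
cb=[]
for u in list(range(262,322,5))+list(range(350,405,5)):
    v=np.nonzero(M[55:95,u])[0]+55;cb.append(ray(s,u,v.min(),.042)[:2])
cb=np.array(cb);pc=np.polyfit(cb[:,1],cb[:,0],1);print('crossbar yaw',-np.arctan(pc[0]))
d=np.array([np.cos(th),np.sin(th)]);n=np.array([-d[1],d[0]]);s0=sp.mean(0)
print('far edge of crossbar along spine from hole',((cb-O)@d).mean(),'hole lateral to spine line',(O-s0)@n)
for Ox in(O,np.array([.44545,.30182])): print('balance',s0+d*((Ox-s0)@d+.066))
P=cloud(s);print('depth z spine',P[150,332],P[200,331])
E
python3 w.py
```

```text
** On entry to DLASCL parameter number  4 had an illegal value
 ** On entry to DLASCL parameter number  4 had an illegal value
 ** On entry to DLASCL parameter number  4 had an illegal value
 ** On entry to DLASCL parameter number  4 had an illegal value
 ** On entry to DLASCL parameter number  5 had an illegal value
 ** On entry to DLASCL parameter number  4 had an illegal valuew.py:5: RuntimeWarning: Mean of empty slice.
  u=np.nonzero(M[v,a:b])[0]+a;return u.mean()
  ret = ret.dtype.type(ret / rcount)
Traceback (most recent call last):
  File "w.py", line 7, in <module>
    pf=np.polyfit(sp[:,0],sp[:,1],1);th=np.arctan(pf[0]);print('spine yaw',th,'resid mm',1e3*np.std(sp[:,1]-np.polyval(pf,sp[:,0])))
numpy.linalg.LinAlgError: SVD did not converge in Linear Least Squares
```

```bash
python3 - <<'E'
from h import *
import pickle
s=pickle.load(open('w1.pkl','rb'));g=s['pixels'].max(-1)
for v in(95,150,200,228): print(v,g[v,318:360])
print(g[280,278:300])
E
sed -i 's/M=(g<95)/M=(g<100)/' w.py; python3 w.py 2>&1|tail -8
```

```text
95 [178 178 178 178 178 178 178 128  74  69  70  70  69  70  69  69  69  69
  69  69  69  68 122 175 177 177 178 177 177 177 177 177 177 177 127 124
 123 124 124 124 123 124]
150 [179 179 179 179 179 179 120  75  72  72  73  72  72  72  72  71  72  71
  71  71  94 176 178 178 179 178 178 178 178 178 153 127 125 126 125 126
 126 125 125 125 126 126]
200 [178 178 177 178 177 124  91  90  92  93  93  95  95  97  97  98  99  99
 101 142 134 160 135 134 134 133 134 133 133 133 133 132 132 132 132 131
 131 131 130 130 130 129]
228 [129 129 129 129 113  81  79  77  76  75  75  73  73  72  71  70  70  68
 120 176 178 178 178 178 178 178 178 178 178 178 178 178 178 178 178 178
 178 178 178 178 178 178]
[102 102 102 103  71  69  68  69  67  69  68  68  68  68  69  85 175 178
 178 178 178 178]
spine yaw 0.4883779268945074 resid mm 0.7950069713814331
hole ((0.4491981863975525, 0.30569708347320557), 0.03302168846130371) ((0.4487341046333313, 0.30548036098480225), (0.06129389628767967, 0.06457510590553284), 31.364107131958008)
crossbar yaw 0.489742795855932
far edge of crossbar along spine from hole 0.18655552242431678 hole lateral to spine line 0.00010671924329228727
balance [0.50706845 0.33635293]
balance [0.50299068 0.33418638]
depth z spine [0.55794917 0.36258586 0.04147433] [0.52068311 0.342426   0.04103923]
```

```bash
python3 -c "
from h import *
go([.505,.335,.016],-1.082)"
```

```text
t 2.775 pos [0.5016 0.3405 0.2064] d tool mm [  8.   -1.4 190.4] rotvec [0.0058 0.0077 0.0169] F [ 0.  -0.1 -0.2] w 1.0014657407855432 q [ 0.04  0.46 -0.94  1.49  0.36  1.38 -1.99]
```

move_arm:
  motion:
    - {"delta_pos": [8, -1, 20], "angular": [0.006, 0.008, 0.017], "gripper": 87}
    - {"delta_pos": [0, 0, 40], "angular": [0, 0, 0], "gripper": 87}
    - {"delta_pos": [0, 0, 40], "angular": [0, 0, 0], "gripper": 87}
    - {"delta_pos": [0, 0, 15], "angular": [0, 0, 0], "gripper": 87}
    - {"delta_pos": [0, 0, 0], "angular": [0, 0, 0], "gripper": 87}

```text
time: 3.4
ee_pos: [0.509, 0.3327, 0.0911]
tcp_rot: [-0.002, 0.854, -0.52, 0.002]
force: [0.8, 0.1, 0.6]
width: 0.995
```

```bash
python3 -c "
from h import *
go([.505,.335,.016],-1.082)"
```

```text
t 3.4 pos [0.509  0.3327 0.0911] d tool mm [-4.   2.9 75.1] rotvec [-0.0048 -0.0019 -0.0119] F [0.8 0.1 0.6] w 0.9947379751402655 q [ 0.01  0.55 -0.88  1.63  0.46  1.17 -2.06]
```

move_arm:
  motion:
    - {"delta_pos": [-4, 3, 15], "angular": [-0.005, -0.002, -0.012], "gripper": 87}
    - {"delta_pos": [0, 0, 20], "angular": [0, 0, 0], "gripper": 87}
    - {"delta_pos": [0, 0, 10], "angular": [0, 0, 0], "gripper": 87}
    - {"delta_pos": [0, 0, 0], "angular": [0, 0, 0], "gripper": 87}

```text
time: 3.9
ee_pos: [0.5056, 0.336, 0.0457]
tcp_rot: [-0.001, 0.857, -0.515, 0.001]
force: [-0.1, 1.5, 0.7]
width: 1.0
```

```bash
python3 -c "
from h import *
go([.505,.335,.016],-1.082)
go([.505,.335,.016],-1.082)"
```

```text
t 3.9 pos [0.5056 0.336  0.0457] d tool mm [ 0.7  1.1 29.7] rotvec [-0.0031  0.0004  0.    ] F [-0.1  1.5  0.7] w 0.999803167413005 q [-0.01  0.6  -0.85  1.66  0.5   1.1  -2.09]
t 3.9 pos [0.5056 0.336  0.0457] d tool mm [ 0.7  1.1 29.7] rotvec [-0.0031  0.0004  0.    ] F [-0.1  1.5  0.7] w 0.999803167413005 q [-0.01  0.6  -0.85  1.66  0.5   1.1  -2.09]
```

move_arm:
  motion:
    - {"delta_pos": [0.7, 1, 15], "angular": [-0.003, 0, 0], "gripper": 87}
    - {"delta_pos": [0, 0, 13], "angular": [0, 0, 0], "gripper": 87}
    - {"delta_pos": [0, 0, 0], "angular": [0, 0, 0], "gripper": 87}

```text
time: 4.28
ee_pos: [0.5053, 0.3349, 0.016]
tcp_rot: [-0.0, 0.857, -0.515, -0.0]
force: [0.2, 0.3, 0.5]
width: 0.998
```

```bash
python3 -c "
from h import *
go([.505,.335,.016],-1.082)
snap('wrist','w2')"
```

```text
t 4.275 pos [0.5053 0.3349 0.016 ] d tool mm [-0.2  0.2  0. ] rotvec [-0.0002  0.0003 -0.0002] F [0.2 0.3 0.5] w 0.998455746862901 q [-0.03  0.64 -0.83  1.68  0.53  1.06 -2.11]
```

View pics/w2.png

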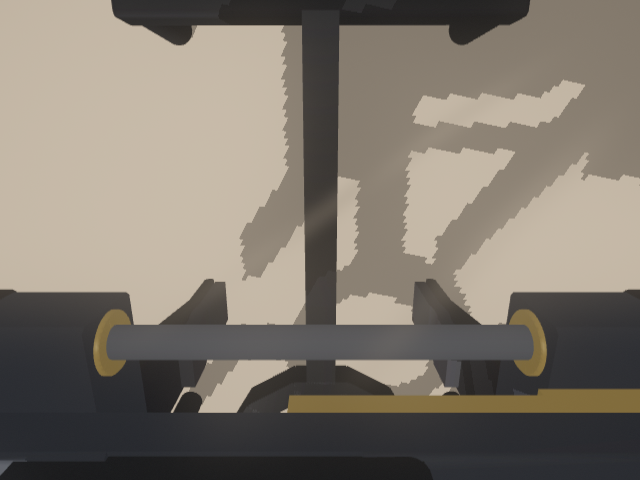

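The spine is centred between the jaws (column 320), with the ring's edge just behind the pads at row 370. Closing now.

move_arm:
  motion:
    - {"delta_pos": [0, 0, 0], "angular": [0, 0, 0], "gripper": 20}
    - {"delta_pos": [0, 0, 0], "angular": [0, 0, 0], "gripper": 20}
    - {"delta_pos": [0, 0, 0], "angular": [0, 0, 0], "gripper": 20}
    - {"delta_pos": [0, 0, 0], "angular": [0, 0, 0], "gripper": 20}
    - {"delta_pos": [0, 0, 0], "angular": [0, 0, 0], "gripper": 0}
    - {"delta_pos": [0, 0, 0], "angular": [0, 0, 0], "gripper": 0}
    - {"delta_pos": [0, 0, 0], "angular": [0, 0, 0], "gripper": 0}
  force: 50

```text
time: 5.2
ee_pos: [0.5063, 0.3357, 0.018]
tcp_rot: [-0.001, 0.857, -0.515, 0.001]
force: [0.3, 0.1, -0.2]
width: 0.285
```

move_arm:
  motion:
    - {"delta_pos": [0, 0, 0], "angular": [0, 0, 0], "gripper": 0}
    - {"delta_pos": [0, 0, 0], "angular": [0, 0, 0], "gripper": 0}
    - {"delta_pos": [0, 0, 0], "angular": [0, 0, 0], "gripper": 0}
    - {"delta_pos": [0, 0, 0], "angular": [0, 0, 0], "gripper": 0}
  force: 50

```text
time: 5.7
ee_pos: [0.5063, 0.3356, 0.018]
tcp_rot: [-0.001, 0.857, -0.515, 0.001]
force: [0.9, 0.3, -0.3]
width: 0.138
```

```bash
python3 -c "
from h import *
go([.505,.335,.016],-1.082)"
```

```text
t 5.7 pos [0.5063 0.3356 0.018 ] d tool mm [-0.1  1.4  2. ] rotvec [-0.003   0.0003 -0.0003] F [ 0.9  0.3 -0.3] w 0.1378236251299351 q [-0.03  0.64 -0.83  1.68  0.53  1.06 -2.11]
```

move_arm:
  motion:
    - {"delta_pos": [0, 0, 0], "angular": [0, 0, 0], "gripper": 0}
    - {"delta_pos": [0, 0, -4], "angular": [0, 0, 0], "gripper": 0}
    - {"delta_pos": [0, 0, -6], "angular": [0, 0, 0], "gripper": 0}
    - {"delta_pos": [0, 0, -8], "angular": [0, 0, 0], "gripper": 0}
    - {"delta_pos": [0, 0, -8], "angular": [0, 0, 0], "gripper": 0}
    - {"delta_pos": [0, 0, 0], "angular": [0, 0, 0], "gripper": 0}
    - {"delta_pos": [0, 0, 0], "angular": [0, 0, 0], "gripper": 0}
  force: 50

```text
time: 6.58
ee_pos: [0.5049, 0.3344, 0.0441]
tcp_rot: [0.0, 0.857, -0.515, -0.0]
force: [-0.3, -0.3, -7.4]
width: 0.132
```

```bash
cat > tilt.py <<'E'
from h import *
import sys
st=ctrl.state();r=rot(st['tcp_rot'])
s=snap('wrist',sys.argv[1]);P=cloud(s);g=s['pixels'].max(-1)
L=r.inv().apply((P-st['ee_pos']).reshape(-1,3)).reshape(P.shape) # tool frame
print('tool tilt',r.apply([0,0,1]).round(4),'F',st['force'].round(1),'M',np.round(st['ft_torque'],2),'w',st['width'],'z',st['ee_pos'])
m=(s['z_map']>0)&(g<110)&(abs(L[...,0])<.003)&(L[...,2]<-.015)&(L[...,2]>-.05)
m[320:]=0
p=P[m];a=np.polyfit(L[m][:,1],p[:,2],1)
print('n',m.sum(),'y range',L[m][:,1].min(),L[m][:,1].max(),'spine top: slope(rad) vs tool y',a[0],'z at 0',a[1],'res',np.std(p[:,2]-np.polyval(a,L[m][:,1])))
mc=(s['z_map']>0)&(g<110)&(abs(L[...,0])<.06)&(L[...,2]<-.015)&(L[...,2]>-.045);mc[320:]=0
for v in range(0,320,40): 
    if m[v].any(): print(v,P[v][m[v]].mean(0).round(4))
E
python3 tilt.py w3
```

```text
tool tilt [-5.e-04 -4.e-04 -1.e+00] F [-0.3 -0.3 -7.4] M [ 0.   -0.03 -0.01] w 0.1324324914087006 z [0.50490685 0.3343947  0.04408487]
n 5238 y range -0.11699236574961026 -0.0028867493664474575 spine top: slope(rad) vs tool y 0.0015593051002521139 z at 0 0.0674231004794939 res 0.0006227230189076267
0 [0.6081 0.3891 0.0671]
40 [0.5977 0.3838 0.0673]
80 [0.5869 0.3781 0.0675]
120 [0.5757 0.3719 0.0673]
160 [0.5636 0.3655 0.0672]
200 [0.5508 0.3589 0.0673]
240 [0.5373 0.3517 0.0676]
280 [0.5229 0.344  0.0673]
```

View pics/w3.png

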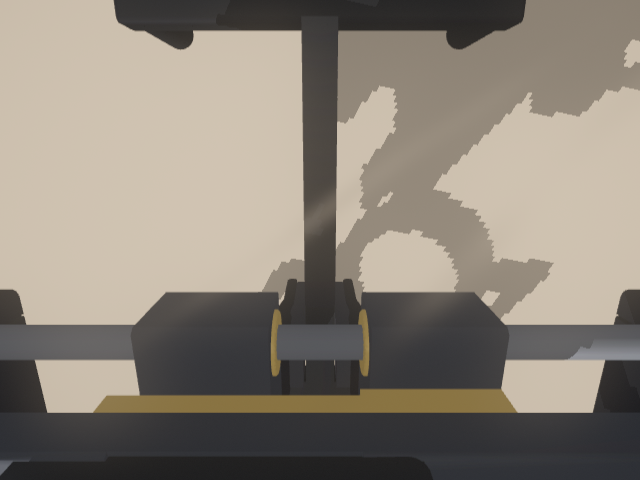

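Lifted and level: slope 0.0016 rad, force about 7.4 N, moment about 0. The spine sits square between the pads (columns 302–337) and the feet are 25 mm clear of the counter. Raising it further.

move_arm:
  motion:
    - {"delta_pos": [0, 0, -10], "angular": [0, 0, 0], "gripper": 0}
    - {"delta_pos": [0, 0, -20], "angular": [0, 0, 0], "gripper": 0}
    - {"delta_pos": [0, 0, -25], "angular": [0, 0, 0], "gripper": 0}
    - {"delta_pos": [0, 0, -25], "angular": [0, 0, 0], "gripper": 0}
    - {"delta_pos": [0, 0, -25], "angular": [0, 0, 0], "gripper": 0}
    - {"delta_pos": [0, 0, -20], "angular": [0, 0, 0], "gripper": 0}
    - {"delta_pos": [0, 0, -10], "angular": [0, 0, 0], "gripper": 0}
    - {"delta_pos": [0, 0, 0], "angular": [0, 0, 0], "gripper": 0}
  force: 50

```text
time: 7.62
ee_pos: [0.5045, 0.3356, 0.1903]
tcp_rot: [-0.001, 0.858, -0.514, 0.001]
force: [0.3, -0.2, -6.7]
width: 0.13
```

```bash
python3 -c "
from h import *
go([.511,-.277,.19],-1.7305)"
```

```text
t 7.625 pos [0.5045 0.3356 0.1903] d tool mm [543.5 282.8  -0.7] rotvec [-0.0025  0.0012  0.65  ] F [ 0.3 -0.2 -6.7] w 0.12961609813516176 q [ 0.05  0.46 -0.93  1.52  0.38  1.34 -2.  ]
```

move_arm:
  motion:
    - {"delta_pos": [9, 5, 0], "angular": [-0.002, 0.001, 0.012], "gripper": 0}
    - {"delta_pos": [18, 9, 0], "angular": [0, 0, 0.025], "gripper": 0}
    - {"delta_pos": [25, 12, 0], "angular": [0, 0, 0.03], "gripper": 0}
    - {"delta_pos": [28, 12, 0], "angular": [0, 0, 0.03], "gripper": 0}
    - {"delta_pos": [28, 11, 0], "angular": [0, 0, 0.03], "gripper": 0}
    - {"delta_pos": [28, 10, 0], "angular": [0, 0, 0.03], "gripper": 0}
    - {"delta_pos": [28, 9, 0], "angular": [0, 0, 0.03], "gripper": 0}
    - {"delta_pos": [29, 8, 0], "angular": [0, 0, 0.03], "gripper": 0}
  force: 50

```text
time: 8.62
ee_pos: [0.5026, 0.1166, 0.1827]
tcp_rot: [0.006, 0.794, -0.608, -0.003]
force: [-0.0, -1.1, -7.3]
width: 0.131
```

```bash
python3 -c "
from h import *
go([.511,-.277,.19],-1.7305)"
```

```text
t 8.625 pos [0.5026 0.1166 0.1827] d tool mm [382.2  94.7  -5.5] rotvec [ 0.0123 -0.0043  0.4236] F [-0.  -1.1 -7.3] w 0.13133292151262424 q [ 0.48  0.23 -0.89  1.75  0.19  1.26 -1.77]
```

move_arm:
  motion:
    - {"delta_pos": [28, 7, -1.5], "angular": [0.006, -0.002, 0.031], "gripper": 0}
    - {"delta_pos": [28, 6, -1.5], "angular": [0.006, -0.002, 0.031], "gripper": 0}
    - {"delta_pos": [28, 5, -1.5], "angular": [0, 0, 0.031], "gripper": 0}
    - {"delta_pos": [29, 4, -1.5], "angular": [0, 0, 0.031], "gripper": 0}
    - {"delta_pos": [29, 3.5, -1], "angular": [0, 0, 0.031], "gripper": 0}
    - {"delta_pos": [29, 2.5, -1], "angular": [0, 0, 0.031], "gripper": 0}
    - {"delta_pos": [29, 1.5, -1], "angular": [0, 0, 0.031], "gripper": 0}
    - {"delta_pos": [29, 0.5, -1], "angular": [0, 0, 0.031], "gripper": 0}
  force: 50

```text
time: 9.62
ee_pos: [0.5015, -0.1296, 0.188]
tcp_rot: [-0.003, -0.707, 0.708, 0.004]
force: [0.8, 0.2, -7.7]
width: 0.131
```

```bash
python3 -c "
from h import *
go([.511,-.277,.19],-1.7305)"
```

```text
t 9.625 pos [ 0.5015 -0.1296  0.188 ] d tool mm [147.3  -9.7  -2.2] rotvec [ 0.0097 -0.      0.1582] F [ 0.8  0.2 -7.7] w 0.13053982918183463 q [ 0.8   0.19 -0.7   1.75  0.13  1.26 -1.51]
```

move_arm:
  motion:
    - {"delta_pos": [28, -2, -1], "angular": [0.005, 0, 0.03], "gripper": 0}
    - {"delta_pos": [28, -2, -1], "angular": [0.004, 0, 0.03], "gripper": 0}
    - {"delta_pos": [26, -2, 0], "angular": [0, 0, 0.028], "gripper": 0}
    - {"delta_pos": [22, -3, 0], "angular": [0, 0, 0.025], "gripper": 0}
    - {"delta_pos": [17, -3, 0], "angular": [0, 0, 0.02], "gripper": 0}
    - {"delta_pos": [12, -2, 0], "angular": [0, 0, 0.012], "gripper": 0}
    - {"delta_pos": [6, -1, 0], "angular": [0, 0, 0.006], "gripper": 0}
    - {"delta_pos": [0, 0, 0], "angular": [0, 0, 0], "gripper": 0}
  force: 50

```text
time: 10.62
ee_pos: [0.5072, -0.2804, 0.1891]
tcp_rot: [0.0, -0.646, 0.763, 0.001]
force: [-0.2, 0.5, -7.4]
width: 0.132
```

```bash
python3 -c "
from h import *
go([.511,-.277,.139],-1.7305)"
```

```text
t 10.625 pos [ 0.5072 -0.2804  0.1891] d tool mm [-3.8 -3.2 50.1] rotvec [ 0.0011  0.0019 -0.0053] F [-0.2  0.5 -7.4] w 0.1318011871318181 q [ 0.91  0.31 -0.58  1.61  0.17  1.28 -1.44]
```

Fix the position, descend to TCP z≈0.139, then check tilt and the grate's pose.

move_arm:
  motion:
    - {"delta_pos": [-4, -3, 8], "angular": [0.001, 0.002, -0.005], "gripper": 0}
    - {"delta_pos": [0, 0, 12], "angular": [0, 0, 0], "gripper": 0}
    - {"delta_pos": [0, 0, 12], "angular": [0, 0, 0], "gripper": 0}
    - {"delta_pos": [0, 0, 8], "angular": [0, 0, 0], "gripper": 0}
    - {"delta_pos": [0, 0, 4], "angular": [0, 0, 0], "gripper": 0}
    - {"delta_pos": [0, 0, 0], "angular": [0, 0, 0], "gripper": 0}
  force: 50

```text
time: 11.38
ee_pos: [0.5111, -0.274, 0.1413]
tcp_rot: [-0.0, -0.65, 0.76, 0.001]
force: [-0.3, -0.7, -6.8]
width: 0.131
```

```bash
python3 -c "
from h import *
import pickle
go([.511,-.277,.139],-1.7305)
for n in('top','scene'): pickle.dump(snap(n,n+'2'),open(n+'2.pkl','wb'))
s=pickle.load(open('top2.pkl','rb'));im=cv2.resize(s['pixels'][220:350,340:470],None,fx=4.5,fy=4.5,interpolation=cv2.INTER_CUBIC)
cv2.imwrite('pics/top2c.png',im[...,::-1])
s=pickle.load(open('scene2.pkl','rb'));im=cv2.resize(s['pixels'][60:260,200:400],None,fx=3,fy=3,interpolation=cv2.INTER_CUBIC)
cv2.imwrite('pics/scene2c.png',im[...,::-1])"; python3 tilt.py w4
```

```text
t 11.375 pos [ 0.5111 -0.274   0.1413] d tool mm [ 3.  -0.4  2.3] rotvec [0.0013 0.0009 0.0036] F [-0.3 -0.7 -6.8] w 0.13110565795074347 q [ 0.89  0.35 -0.58  1.66  0.2   1.19 -1.46]
tool tilt [-5.e-04  7.e-04 -1.e+00] F [ 0.2  0.1 -7.1] M [ 0.1   0.05 -0.02] w 0.13269414756045894 z [ 0.51135907 -0.27413398  0.14179705]
n 5030 y range -0.11672984387840687 -0.002712569184745858 spine top: slope(rad) vs tool y 0.002152450163915192 z at 0 0.1652417355126045 res 0.000640810087674094
0 [ 0.6264 -0.2922  0.165 ]
40 [ 0.6149 -0.2906  0.165 ]
80 [ 0.6029 -0.2885  0.1649]
120 [ 0.5901 -0.2865  0.1651]
160 [ 0.5767 -0.2844  0.165 ]
200 [ 0.5625 -0.2818  0.1653]
240 [ 0.5473 -0.2798  0.1652]
280 [ 0.5314 -0.2773  0.1655]
```

View pics/top2c.png

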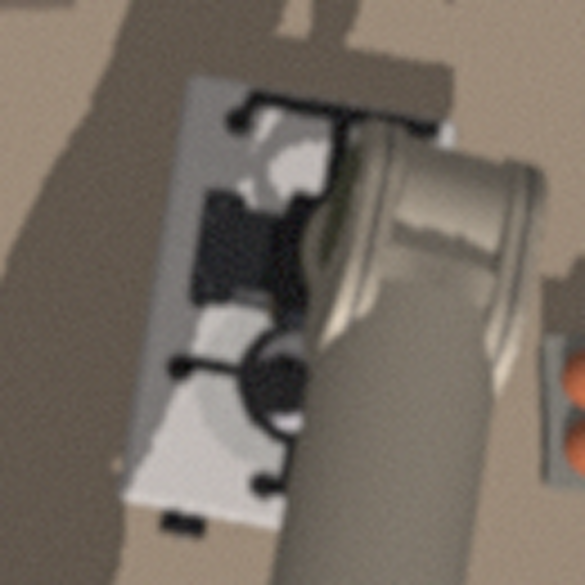

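View pics/scene2c.png

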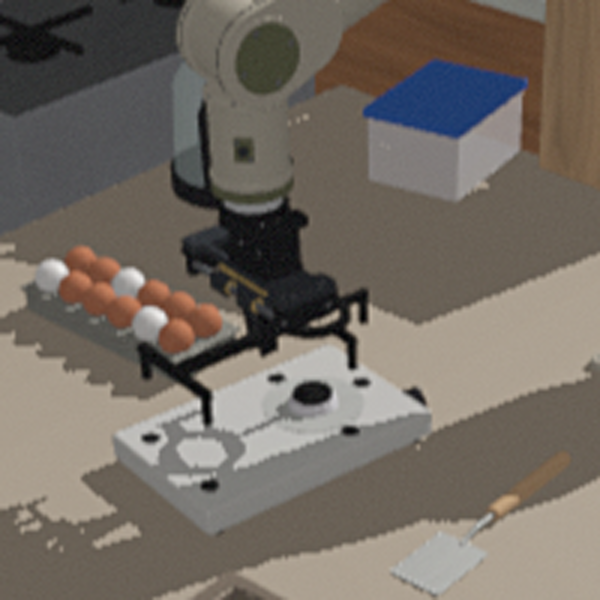

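View pics/w4.png

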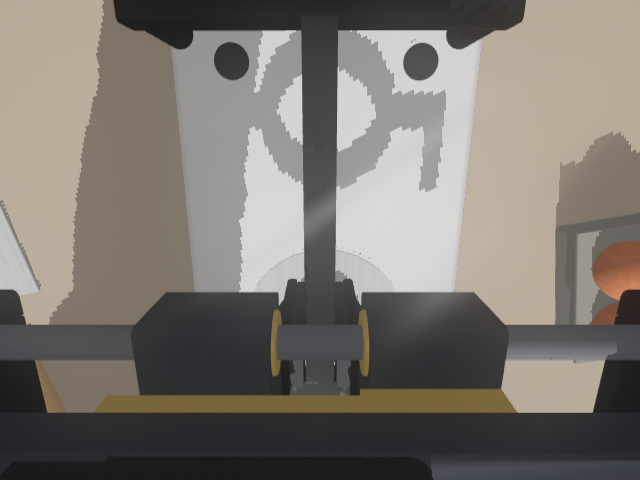

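Views: in the scene crop the grate hangs level above the cooker with clear air beneath it. In the top crop the ring arc at (245–300, 330–435) surrounds the burner cap at (290,382). In the wrist view the tail feet line up just outside the two far pads, as perspective would make them look. Next I'll measure the ring and crossbar numerically.

```bash
cat > f.py <<'E'
from h import *
import pickle
from scipy.optimize import least_squares
s=pickle.load(open('top2.pkl','rb'));g=cv2.resize(s['pixels'].max(-1),None,fx=6,fy=6,interpolation=cv2.INTER_CUBIC)
K=np.array(s['K']);Rm=rot(s['orientation']).as_matrix();c=np.array(s['xyz'])
def proj(p):
    q=Rm.T@(np.array(p)-c);return K[0,0]*q[0]/q[2]+K[0,2],K[1,1]*q[1]/q[2]+K[1,2]
B=np.array([.44508,-.26652]);yaw=-.1597;d=np.array([np.cos(yaw),np.sin(yaw)]);n=np.array([-d[1],d[0]])
Z=.163
val=lambda p:float(g[int(round((proj([*p,Z])[1]+.5)*6-.5)),int(round((proj([*p,Z])[0]+.5)*6-.5))])
pts=[]
for a in np.radians(np.arange(60,178,4)):
    rr=np.arange(.028,.052,.0003);p=B+(rr[:,None])*(np.cos(a)*d+np.sin(a)*n)
    x=np.array([val(q) for q in p]);w=np.clip(85-x,0,None)
    if w.sum()>0: pts.append([np.degrees(a),1e3*(w*rr).sum()/w.sum(),x.min()])
pts=np.array(pts);print(pts.round(1).tolist())
ok=(abs(pts[:,0]-90)>14)
a=np.radians(pts[ok,0]);r=pts[ok,1]
f=lambda v:r-(38+v[0]*np.cos(a)+v[1]*np.sin(a))
o=least_squares(f,[0,0],loss='soft_l1');print('ring centre minus burner (cooker x,y mm)',o.x,'res',np.std(f(o.x)))
# wrist: crossbar near edge & lateral
E
python3 f.py
python3 - <<'E'
from h import *
st=ctrl.state();r=rot(st['tcp_rot']);s=snap('wrist');P=cloud(s);L=r.inv().apply((P-st['ee_pos']).reshape(-1,3)).reshape(P.shape)
g=s['pixels'].max(-1)
for u in(150,200,260,380,440,490):
    for v in range(0,60):
        if P[v,u,2]<.14: print('u',u,'last bar row',v-1,'tool xyz mm',(L[max(v-4,0):v,u]*1e3).round(1).tolist());break
B=np.array([.44508,-.26652]);yaw=-.1597;d=np.array([np.cos(yaw),np.sin(yaw)]);n=np.array([-d[1],d[0]])
# pads seen at (232,61),(421,61)
for u,v in((232,61),(421,61)):
    q=ray(s,u,v,.04)[:2]-B;print('pad in cooker frame',q@d,q@n)
for v in (60,150,250):
    m=(g[v]<110)&(P[v,:,2]>.15)&(abs(L[v,:,0])<.012);q=P[v][m].mean(0)[:2]-B;print('spine',q@d,q@n)
go([.511,-.277,.139],-1.7305)
E
```

```text
[[60.0, 39.0, 41.0], [64.0, 39.2, 41.0], [68.0, 38.9, 37.0], [72.0, 37.6, 39.0], [76.0, 37.0, 39.0], [80.0, 36.5, 33.0], [84.0, 36.4, 37.0], [88.0, 36.9, 35.0], [92.0, 38.8, 31.0], [96.0, 38.7, 31.0], [100.0, 37.1, 31.0], [104.0, 36.8, 32.0], [108.0, 36.9, 32.0], [112.0, 36.9, 36.0], [116.0, 36.5, 33.0], [120.0, 36.7, 31.0], [124.0, 36.8, 35.0], [128.0, 36.7, 38.0], [132.0, 36.8, 35.0], [136.0, 37.0, 32.0], [140.0, 36.8, 35.0], [144.0, 37.7, 40.0], [148.0, 39.7, 48.0], [152.0, 42.1, 49.0], [156.0, 43.1, 46.0], [160.0, 42.8, 44.0], [164.0, 42.5, 44.0], [168.0, 42.7, 43.0], [172.0, 44.2, 35.0], [176.0, 45.6, 50.0]]
ring centre minus burner (cooker x,y mm) [-3.61225465 -2.32805525] res 2.405688188482144
u 150 last bar row 34 tool xyz mm [[-60.0, -109.7, -13.4], [-61.0, -110.0, -10.9], [-61.1, -109.7, -10.9], [-62.7, -110.2, -6.9]]
u 200 last bar row 30 tool xyz mm [[-40.9, -109.8, -18.5], [-41.3, -109.8, -17.0], [-41.9, -109.9, -15.2], [-42.5, -110.1, -13.2]]
u 260 last bar row 30 tool xyz mm [[-20.7, -109.9, -17.9], [-21.0, -110.1, -15.9], [-21.0, -109.7, -16.3], [-21.3, -109.9, -13.9]]
u 380 last bar row 30 tool xyz mm [[19.8, -109.7, -18.8], [20.2, -109.9, -16.3], [20.3, -109.8, -15.5], [20.7, -110.1, -13.0]]
u 440 last bar row 30 tool xyz mm [[40.2, -109.8, -18.2], [40.8, -110.0, -16.1], [41.1, -109.9, -15.1], [41.7, -110.1, -13.1]]
u 490 last bar row 33 tool xyz mm [[59.0, -110.0, -13.5], [59.7, -110.0, -12.0], [60.4, -110.1, -10.2], [61.3, -110.2, -8.1]]
pad in cooker frame 0.18508044474576021 0.05986552866316045
pad in cooker frame 0.18543942270941954 -0.06021959247296835
spine 0.1655472172222451 0.003875811770310062
spine 0.13634845357650882 0.0037838670552980923
spine 0.09922074037671659 0.003655498778976845
t 11.575 pos [ 0.5115 -0.2742  0.142 ] d tool mm [2.8 0.1 3. ] rotvec [0.0002 0.0004 0.0035] F [ 0.1  0.1 -7.6] w 0.13314442880769786 q [ 0.89  0.35 -0.58  1.66  0.2   1.19 -1.46]
```

The wrist view puts the pads at (185, ±60) mm, so the cooker frame is confirmed. The crossbar's near face is 110 mm from the TCP, so the TCP is about 68–69 mm along the spine. Final small correction.

```bash
python3 -c "
from h import *
go([.5126,-.278,.1386],-1.7305)"
```

```text
t 11.575 pos [ 0.5115 -0.2742  0.142 ] d tool mm [ 3.6 -1.7  3.4] rotvec [0.0002 0.0004 0.0035] F [ 0.1  0.1 -7.6] w 0.13314442880769786 q [ 0.89  0.35 -0.58  1.66  0.2   1.19 -1.46]
```

move_arm:
  motion:
    - {"delta_pos": [3.6, -1.7, 3.4], "angular": [0, 0, 0.0035], "gripper": 0}
    - {"delta_pos": [0, 0, 0], "angular": [0, 0, 0], "gripper": 0}
    - {"delta_pos": [0, 0, 0], "angular": [0, 0, 0], "gripper": 0}
  force: 50

```text
time: 11.95
ee_pos: [0.5129, -0.2786, 0.1388]
tcp_rot: [0.0, -0.648, 0.761, -0.0]
force: [-0.3, 0.6, -7.7]
width: 0.133
```

```bash
python3 -c "
from h import *
go([.5126,-.278,.1386],-1.7305)"
```

```text
t 11.95 pos [ 0.5129 -0.2786  0.1388] d tool mm [-0.6  0.4  0.2] rotvec [-0.0006  0.     -0.0006] F [-0.3  0.6 -7.7] w 0.1330023982759803 q [ 0.89  0.36 -0.57  1.66  0.21  1.19 -1.46]
```

Within 1 mm. One last check of the grate, then I'll hand in.

```bash
python3 tilt.py w5 | head -2; python3 - <<'E'
from h import *
import pickle
pickle.dump(snap('top','top3'),open('top2.pkl','wb'))
s=snap('wrist');P=cloud(s);g=s['pixels'].max(-1);st=ctrl.state()
B=np.array([.44508,-.26652]);yaw=-.1597;d=np.array([np.cos(yaw),np.sin(yaw)]);n=np.array([-d[1],d[0]])
for v in (60,150,250):
    m=(g[v]<110)&(P[v,:,2]>.15);m[:290]=0;m[350:]=0;q=P[v][m].mean(0)[:2]-B;print('spine',q@d,q@n)
m=(P[...,2]>.145)&(g<110);m[40:]=0;m[:20]=0
for c in(slice(160,290),slice(350,480)): q=P[:,c][m[:,c]][:,:2]-B;print('crossbar near face along',np.percentile(q@d,[5,50]))
# outer crossbar ends at row 5
q=P[5][(P[5,:,2]>.15)][:,:2]-B;print('crossbar lateral ends',(q@n).min(),(q@n).max())
E
python3 f.py|tail -1
```

```text
tool tilt [ 6.e-04 -1.e-04 -1.e+00] F [-0.3  0.6 -7.7] M [ 0.03 -0.02  0.  ] w 0.1330023982759803 z [ 0.5128989  -0.27864134  0.13884554]
n 5040 y range -0.11679903585909636 -0.002978835811649425 spine top: slope(rad) vs tool y 0.0013378602768841594 z at 0 0.16236555300955835 res 0.0006352957407276998
spine 0.16637646629369313 -0.0008250768690368643
spine 0.13840923094595095 -0.0006865898337638753
spine 0.10115513661709918 -0.00046710965914307026
crossbar near face along [0.17845856 0.17883374]
crossbar near face along [0.17845391 0.17883163]
crossbar lateral ends -0.06619189114545458 0.06555112733246501
ring centre minus burner (cooker x,y mm) [ 0.1613956  -3.57236837] res 1.674944940071259
```

```bash
python3 -c "
from h import *
print(ctrl.job_done())"
```

```text
the job is handed in; nothing more can be done
None
```

The grate is being held level over the cooker, ring centred on the burner and crossbar over the far end. I handed the job in at about 12 s of the 51 s allowed. I gripped the spine about 2–3 mm from the given balance point, using 50 N, and carried it over the spatula to the cooker.

**Last checks that agreed:**
- **Level:** the spine slopes about 0.001 rad lengthwise; I did not measure sideways roll separately. The wrist force was about 7.7 N with a moment near zero.
- **Height:** the feet's undersides are about 80 mm above the cooker's top.
- **Position:** the spine is within 1 mm of the cooker's centreline. The crossbar's centre is at about 184.7 mm (185 wanted), assuming the bar is 12 mm wide.
- **Ring along the cooker:** the ring's centre is within about 0.2 mm of the burner.

**One check disagreed:** the top camera put the ring about 3.6 mm to one side of the burner. I set this aside because the arm hid most of the ring, and an earlier reading of the same kind clashed with the wrist view. The wrist view shows the spine and both crossbar ends centred to within 1 mm.

I saw no contact with the cooker or the baking things in the pictures or force readings I took.

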